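Slide the loaded tiffin tray into its holder

ROBOT

A 6-joint arm with a two-finger parallel gripper is mounted at the origin on the work surface. World frame = base frame: x ahead of the robot, y to its left, z up, the work surface at z = 0. Lengths are in mm, angles in rad, forces in N, time in s.
With the tool pointing down it reaches from about 150 to 775 mm from the base axis. Payload 6.1 kg.
Tool frame: the origin (TCP) lies between the finger pads; the fingertips stand manip.finger_overhang ahead of it and the grasp point (between the pads) lies 2 mm behind it (manip.finger_overhang is the distance from the TCP to the fingertips, in mm); z points along the fingers, y is the line along which they close (so a half turn about z gives the same grasp; the last joint's range is limited). The gripper opens to 85 mm and grips with 20 to 120 N. Pads are 22 mm wide; open, the fingers measure 114 mm over their backs; the gripper's body (76 mm by 85 mm) begins 54 mm behind the grasp point. The pads swing forward as they close: fully open they stand 13 mm farther back than shut.
Start: joints at [-1.181, 0.126, -0.04, 1.405, 0, 1.571], TCP at [199.494, -485.603, 248.295] pointing down, gripper open.
Joint ranges: [-2.72, 2.72], [-0.95, 1.95], [-1.27, 1.35], [-1.78, 2.02], [-1.46, 1.47], [-3.14, 3.14]. Speed limits (rad/s): [2.39, 2.39, 3.01, 3.14, 3.14, 3.14].

INTERFACE

Orientations are given as a unit quaternion [w, x, y, z].
In Python, from rig import manip gives the robot as it stands.
- The arm moves only by the shell command python3 -m inch 'ROWS' [FORCE]. ROWS is JSON, one flat list of numbers, 7 for each row, row after row: the shift along the world's x, y, z in mm, then the turn, a rotation vector about the world's x, y, z in degrees, then the opening, from 0 (shut) to 1 (fully open). In form: [x, y, z, wx, wy, wz, grip, x, y, z, wx, wy, wz, grip, ...]. A call has 1 to 10 rows; each row shifts and turns the commanded pose from where the row before left it; what a row does not reach is not made up. A row lasts 1/8 s, in which the tool goes at most 62.5 mm and 10.7 degrees, less where a joint would pass 70% of its speed; a pose out of reach is approached as far as the arm can. A call is refused whole if a number of a shift passes 62.5 or a number of a turn 10.7, either way. A call with a gripper value outside its range is refused whole. The fingers move at their own pace and stop on an object; FORCE is the grip in N (left out, the last holds). Time passes only in rows, so rows that do not move let the fingers close. It gives the time, the measured TCP pose, the force, the opening and the grip force at its end, in the units of the state.
- manip.sense(): the state, without advancing time (a new reading comes with each control period).
- manip.read_camera(name): name is "scene" or "side" or "wrist"; returns the picture (480x640x3 uint8, red, green, blue); there is no depth.
- manip.calibration(name): a dict with "fx", "fy", "cx", "cy" (pixels), "k1" (the pictures are not rectified: a ray, as slopes to the right and down, at radius r is drawn at 1 + k1 r^2 times it, then the intrinsics apply), "R" (3x3) and "t" (3): a world point X has camera coordinates R X + t. Camera axes: x right, y down, z forward; pixel columns grow to the right and rows downward; lengths in mm; the calibration is good to about 2 mm. A picture is of the moment at which its call begins: read the wrist's pose just before it. calibration takes no time and is no camera call; for the wrist camera it gives the pose at the moment of the call.
- manip.hand_in(): hands the job in; it is judged then, once.
The state is a dict: "time_s": time; "joint_positions": joint angles; "joint_vel": joint speeds; "joint_torque": joint torques, N m; "ee_pos": TCP position; "tcp_rot": TCP orientation; "ft_force": force on the tool from outside, world axes, zero at the start; "torque": the same for the moment, N m; "grip_width": finger opening in mm; "finger_force": force on a finger pad.
Only numpy, scipy, OpenCV 4.12 (cv2) and the standard library are available. Lean on these libraries where they do the work, as an engineer would, in place of code of your own. Each camera call takes 0.05 s, during which the arm holds its last target. There are 200 camera calls.

TASK

Two identical steel trays with an upright centre handle lie on the dining table. Take the loaded one, which carries the small katori and the pickle box, by its handle, slide it level through the open flared end of the tray holder, under the side lips, until it is fully home against the back stop, and let go. The katori and the pickle box must stay upright on the tray.

Things in the scene. Friction and masses are not known exactly. Their poses are not given: they have to be found in the camera images.
- tray_grip (a point): Grip point of the loaded steel tray: 170 (own x) x 110 mm (y), rim 12 mm high, 0.4 kg with its load, which rises 33 mm. An empty twin is a bystander. An upright handle plate, 30 mm along x, 12 mm thick along y, stands at the centre, its top 85 mm above the tray's underside; the point is in it, 65 mm above the underside, z up. Grip across y from above. Either end may go in first.
- holder_home (a point): Where the tray's grip point is when home, 73 mm above the table. x: slide direction, mouth to back stop; z up. Fixed holder: base 8 mm thick (tray slides on or over it), steel side channels 126 mm apart, from 85 mm before this point to the stop 85 mm beyond; mouth flares to 155 mm over 29 mm more. Lips over the sides: underside 37, top 42 mm above the table, 90 mm apart; no entry from above.
- katori_mid (a point): Centre (15 mm up) of the small white ceramic katori, 58 mm across and 30 mm high, loose on the loaded tray; z is up.
- pickle_mid (a point): Centre (15 mm up) of the small steel pickle box with a flap lid (shut, does not open), 43 by 55 by 30 mm, loose on the loaded tray; z is up.
There are look-alikes about, which are no part of the job. What is shaped like the part that bears katori_mid but green, orange or red is not meant.

How it is judged (in metres and radians):
On the way:
1. the loaded tray is part way in through the mouth of the holder, between base and lips (x of tray_grip in the frame of holder_home between -0.15 and -0.03 m and y of tray_grip in the frame of holder_home between -0.02 and 0.02 m and z of tray_grip in the frame of holder_home between -0.008 and 0.024 m), for 0.1 s.
At the end, for the whole second after the job is handed in: The loaded tray lies flat in the holder, within 15 mm of fully home along the slide and 15 mm across, within 8 mm in height and 10 degrees in heading, released, with the katori and the pickle box upright (within 11 degrees) on it (x of tray_grip in the frame of holder_home between -0.015 and 0.01 m and y of tray_grip in the frame of holder_home between -0.015 and 0.015 m and z of tray_grip in the frame of holder_home between -0.008 and 0.008 m and angle between the x axis of tray_grip and the x axis of holder_home, either way round below 0.17 rad and angle between tray_grip's own z axis and vertical below 0.1 rad and z of katori_mid in the frame of tray_grip between -0.059 and -0.037 m and horizontal distance between each of katori_mid, pickle_mid and tray_grip below 0.08 m and angle between each of katori_mid, pickle_mid's own z axis and vertical below 0.2 rad and z of pickle_mid in the frame of tray_grip between -0.059 and -0.037 m and contact force between the fingers and anything else below 0.5 N); the robot touches nothing.
It fails at once if the katori or the pickle box is tipped (more than 30 degrees) (angle between any of katori_mid, pickle_mid's own z axis and vertical above 0.52 rad).
It also fails if it takes over 45 s, if anything falls off the work surface, if the arm or the gripper's body presses on something with over 40 N, if the wrist force passes 120 N, or if a joint passes its speed limit or range.

## Working session

There is one attempt and no reset: what is moved stays moved. The work goes in short steps, Python scripts to look and compute and a shell command to move; the robot and the scene stay as the last step left them, time stands still between calls to the robot, and variables do not carry over. Pictures are saved under pics/ and viewed, at most 10 in all, crops included, and the job is handed in when it is done.

```bash
mkdir -p pics
python3 - <<'E'
from rig import manip
import cv2
for n in ("scene","side"):
    im=manip.read_camera(n); cv2.imwrite(f"pics/{n}0.png",im[:,:,::-1])
    c=manip.calibration(n); print(n,c)
print(manip.finger_overhang, manip.sense())
E
```

```text
scene {'fx': 619.4939211366833, 'fy': 619.4939211366833, 'cx': 314.8254699429499, 'cy': 250.5324774415137, 'k1': 0.07613573173110416, 'R': array([[-0.25232962,  0.96740803, -0.02124773],
       [ 0.62299685,  0.14561652, -0.76855108],
       [-0.74040846, -0.20716547, -0.63943551]]), 't': array([ 268.44061615, -279.71051627, 1693.86527473])}
side {'fx': 573.7345687797219, 'fy': 573.7345687797219, 'cx': 311.59359563590294, 'cy': 244.41969625417585, 'k1': -0.18540123480447082, 'R': array([[-0.90750931, -0.4196958 , -0.01680139],
       [-0.19781757,  0.46234349, -0.86435335],
       [ 0.37053348, -0.7810851 , -0.50260422]]), 't': array([462.40656905, 243.41899995, 927.17758788])}
17.0 {'time_s': 0.1, 'joint_positions': array([-1.18100603e+00,  1.26352846e-01, -4.05043974e-02,  1.40540180e+00,
       -1.29955833e-06,  1.57080564e+00]), 'joint_vel': array([ 0.000463  , -0.00057382,  0.00046189,  0.00066603,  0.00295877,
        0.00100261]), 'joint_torque': array([ 1.97007548e-04, -4.36900127e+01,  3.53607416e+01,  1.36177707e-02,
       -1.01499077e-04, -4.46449235e-06]), 'ee_pos': array([ 199.36721269, -485.30391015,  247.59012094]), 'tcp_rot': array([-7.17384187e-04,  9.81068620e-01,  1.93659051e-01, -1.42278050e-04]), 'ft_force': array([ 0.69807251,  0.29661704, -0.0844245 ]), 'torque': array([-0.01727853, -0.007717  ,  0.06218645]), 'finger_force': 0.0, 'grip_width': 85.66709754287682}
```

View pics/scene0.png

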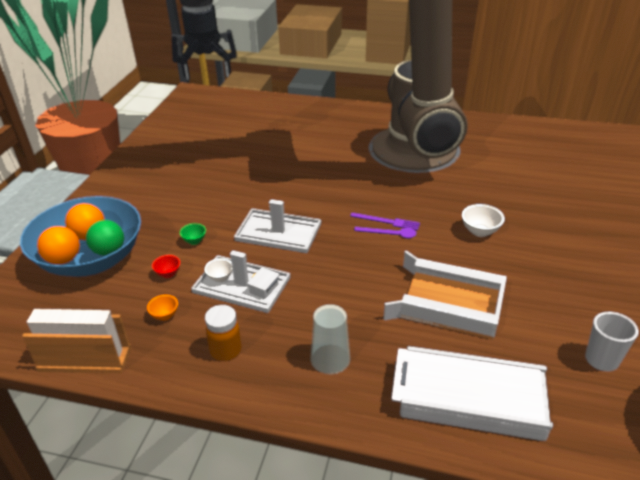

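View pics/side0.png

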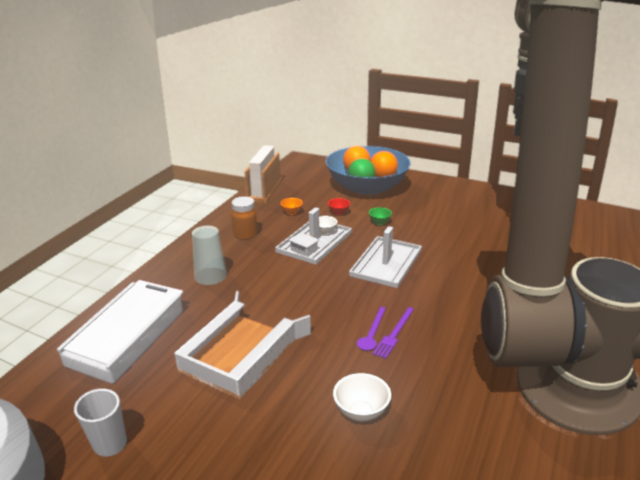

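The scene view shows the loaded tray at about (241,283), with the holder at (450,293) and its mouth facing left. The empty twin is at (278,228). I'll enlarge both to read exact points.

```bash
cat > h.py <<'E'
import numpy as np, cv2
from rig import manip
def ray(c,u,v):
    d=np.array([(u-c['cx'])/c['fx'],(v-c['cy'])/c['fy']]);p=d.copy()
    for _ in range(20): p=d/(1+c['k1']*(p@p))
    R=np.array(c['R']);t=np.array(c['t']); return -R.T@t, R.T@np.array([p[0],p[1],1])
def onz(c,u,v,z):
    o,d=ray(c,u,v); return o+d*(z-o[2])/d[2]
def proj(c,X):
    x=np.array(c['R'])@np.array(X,float)+np.array(c['t']);p=x[:2]/x[2];p=p*(1+c['k1']*(p@p))
    return np.array([c['fx']*p[0]+c['cx'],c['fy']*p[1]+c['cy']])
E
python3 - <<'E'
import cv2,numpy as np
a=cv2.imread('pics/scene0.png')
f=lambda x0,y0,x1,y1:cv2.resize(a[y0:y1,x0:x1],None,fx=5,fy=5,interpolation=cv2.INTER_CUBIC)
A=f(185,240,315,315)
B=f(380,245,515,340)
cv2.imwrite('pics/cA.png',cv2.copyMakeBorder(A,0,0,0,0,0)); cv2.imwrite('pics/cB.png',B)
E
```

```text
(no output)
```

View pics/cA.png

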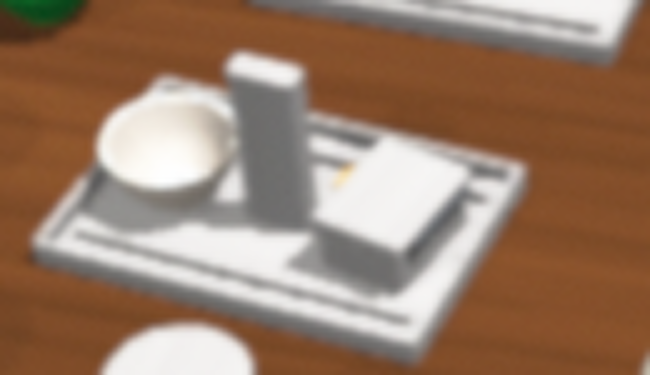

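View pics/cB.png

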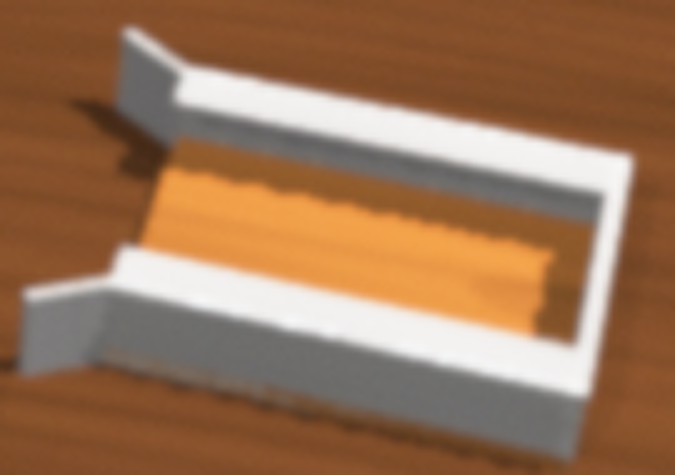

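Run:
```python
from h import *
c=manip.calibration('scene')
P=lambda x,y,x0,y0,z:onz(c,x/5-.4+x0,y/5-.4+y0,z)
T=[P(x,y,185,240,12) for x,y in((165,78),(525,165),(418,345),(38,242))]
for t in T:print('tray',t.round(1))
m=sum(T)/4;print('ctr',m.round(1)); H=P(267,68,185,240,85);print('handle',H.round(1))
e=(T[1]-T[0]+T[2]-T[3])/2;print(np.linalg.norm(T[1]-T[0]),np.linalg.norm(T[2]-T[3]),np.linalg.norm(T[1]-T[2]),np.linalg.norm(T[0]-T[3]),np.degrees(np.arctan2(e[1],e[0])))
e=P(300,72,185,240,85)-P(230,60,185,240,85);print('handle dir',np.degrees(np.arctan2(e[1],e[0])))
print('katori top',P(165,148,185,240,33).round(1),'box top',P(395,195,185,240,33).round(1))
L=[P(x,y,380,245,42) for x,y in((175,103),(605,190),(578,345),(125,247),(185,68),(632,157),(588,393),(108,290),(125,30),(25,297))]
for l in L:print('hold',l.round(1))
e=(L[1]-L[0]+L[2]-L[3]);e/=np.linalg.norm(e);print(np.degrees(np.arctan2(e[1],e[0])),np.linalg.norm(L[0]-L[3]),np.linalg.norm(L[1]-L[2]),np.linalg.norm(L[1]-L[0]),np.linalg.norm(L[2]-L[3]))
print('home from inner',(sum(L[:4])/4).round(1))
```

```text
tray [ 561.4 -348.2   12. ]
tray [ 579.9 -180.4   12. ]
tray [ 691.  -191.4   12. ]
tray [ 670.3 -360.3   12. ]
ctr [ 625.7 -270.1   12. ]
handle [ 625.5 -270.3   85. ]
168.81799555461126 170.17591475562347 111.59593483216302 109.6365855240093 83.35997514042047
handle dir 88.70451672990049
katori top [ 626.1 -320.    33. ] box top [ 631.7 -218.8   33. ]
hold [531.9  71.3  42. ]
hold [545.  239.3  42. ]
hold [633.1 232.3  42. ]
hold [620.2  63.8  42. ]
hold [509.2  72.3  42. ]
hold [523.1 248.8  42. ]
hold [657.  236.6  42. ]
hold [645.   60.9  42. ]
hold [490.5  45.   42. ]
hold [656.   31.1  42. ]
85.56351648244134 88.6102205592058 88.36431324577127 168.54517995566917 168.9779447747981
home from inner [582.5 151.7  42. ]
```

Everything fits: the tray is at (625.6,-270.2), heading 83.4°, and home is at (582.5,151.7), heading 85.6°. I'll move above the tray now.

```bash
python3 - <<'E'
from h import *
c=manip.calibration('scene')
for n,u,v in(('glass',330,366),('jar',224,354),('spoon',410,235)):print(n,onz(c,u,v,0).round())
E
python3 -m inch '[42.6,21.5,-7,0,0,6.1,0.5,42.6,21.5,-7,0,0,6.1,0.5,42.6,21.5,-7,0,0,6.1,0.5,42.6,21.5,-7,0,0,6.1,0.5,42.6,21.5,-7,0,0,6.1,0.5,42.6,21.5,-7,0,0,6.1,0.5,42.6,21.5,-7,0,0,6.1,0.5,42.6,21.5,-7,0,0,6.1,0.5,42.6,21.5,-7,0,0,6.1,0.5,42.6,21.5,-7,0,0,6.1,0.5]' 30
python3 -m inch '[0,0,0,0,0,0,0.5,0,0,0,0,0,0,0.5,0,0,0,0,0,0,0.5]'
python3 - <<'E'
from h import *
s=manip.sense();print(s['ee_pos'],s['tcp_rot'],s['grip_width'])
c=manip.calibration('wrist');im=manip.read_camera('wrist')
print(proj(c,[625.6,-270.2,85]),proj(c,[625.6,-270.2,0]))
cv2.imwrite('pics/w1.png',im[:,:,::-1])
E
```

```text
glass [792. -43.   0.]
jar [ 810. -239.    0.]
spoon [382.  44.   0.]
time_s: 1.35
ee_pos: [626.6, -269.7, 177.5]
tcp_rot: [-0.0, 0.746, 0.666, -0.0]
ft_force: [-0.0, -0.9, 0.5]
grip_width: 43.0
finger_force: 0.0
time_s: 1.72
ee_pos: [624.6, -271.3, 178.7]
tcp_rot: [0.0, 0.748, 0.664, -0.0]
ft_force: [1.0, -0.6, -0.2]
grip_width: 42.7
finger_force: 0.0
[ 624.63710835 -271.29434721  178.70041017] [ 9.11535724e-05  7.47529016e-01  6.64229146e-01 -5.74064765e-05] 42.711907301920874
[317.00479186 251.79816275] [316.80870512 215.20544995]
```

View pics/w1.png

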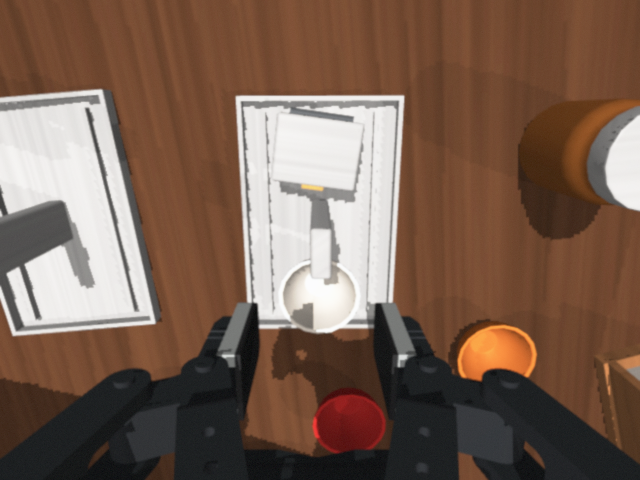

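The wrist view shows the handle top at (320,253), against a predicted (317,252), and the tray is square to the fingers. I'll descend and grip.

```bash
python3 -m inch '[0.5,0.5,-25,0,0,0,0.5,0.5,0.5,-25,0,0,0,0.5,0,0,-25,0,0,0,0.5,0,0,-20,0,0,0,0.5,0,0,-12,0,0,0,0.5,0,0,-8,0,0,0,0.5,0,0,0,0,0,0,0.5,0,0,0,0,0,0,0.5]' 40
python3 -m inch '[0,0,0,0,0,0,0.3,0,0,0,0,0,0,0.22,0,0,0,0,0,0,0.1,0,0,0,0,0,0,0,0,0,0,0,0,0,0,0,0,0,0,0,0,0,0,0,0,0,0,0,0]' 60
```

```text
time_s: 2.78
ee_pos: [626.9, -269.8, 64.2]
tcp_rot: [0.001, 0.747, 0.665, 0.0]
ft_force: [-0.2, -0.4, -0.6]
grip_width: 42.5
finger_force: 0.0
time_s: 3.65
ee_pos: [626.9, -269.7, 63.6]
tcp_rot: [0.0, 0.747, 0.665, 0.0]
ft_force: [3.3, -0.5, 1.7]
grip_width: 11.3
finger_force: 60.5
```

```bash
python3 -m inch '[0,0,2,0,0,0,0,0,0,5,0,0,0,0,0,0,6,0,0,0,0,0,0,4,0,0,0,0,0,0,0,0,0,0,0,0,0,0,0,0,0,0]'
python3 -m inch '[-2,7,0,0,0,0,0,-4,14,0,0,0,0.2,0,-6,21,0,0,0,0.3,0,-7,24,0,0,0,0.3,0,-8,27,0,0,0,0.3,0,-8,27,0,0,0,0.3,0,-8,27,0,0,0,0.3,0,-7,24,0,0,0,0.3,0,-6,18,0,0,0,0.2,0,-3,10,0,0,0,0,0]'
python3 -m inch '[-2,6,0,0,0,0,0,0,2,0,0,0,0,0,0,0,0,0,0,0,0,0,0,0,0,0,0,0]'
python3 - <<'E'
from h import *
s=manip.sense();print(s['ee_pos'],s['tcp_rot'])
a=manip.read_camera('scene');b=manip.read_camera('side')
f=lambda a,x0,y0,x1,y1:cv2.resize(a[y0:y1,x0:x1,::-1],(800,300),interpolation=cv2.INTER_CUBIC)
cv2.imwrite('pics/m.png',np.vstack([f(a,275,220,525,345)[:, :],f(b,170,180,430,380)[:, :]]))
E
```

```text
time_s: 4.4
ee_pos: [626.4, -269.6, 80.2]
tcp_rot: [-0.0, 0.747, 0.665, -0.0]
ft_force: [-0.8, -0.9, -4.6]
grip_width: 11.2
finger_force: 59.6
time_s: 5.65
ee_pos: [566.9, -69.1, 80.5]
tcp_rot: [0.0, 0.734, 0.68, 0.0]
ft_force: [0.4, 0.2, -4.2]
grip_width: 11.5
finger_force: 59.6
time_s: 6.15
ee_pos: [565.7, -63.1, 80.2]
tcp_rot: [0.0, 0.734, 0.679, -0.0]
ft_force: [0.5, 0.1, -5.0]
grip_width: 11.0
finger_force: 59.6
[565.65080185 -63.10767087  80.20112901] [ 4.07355066e-05  7.34377659e-01  6.78741074e-01 -7.95182540e-05]
```

View pics/m.png

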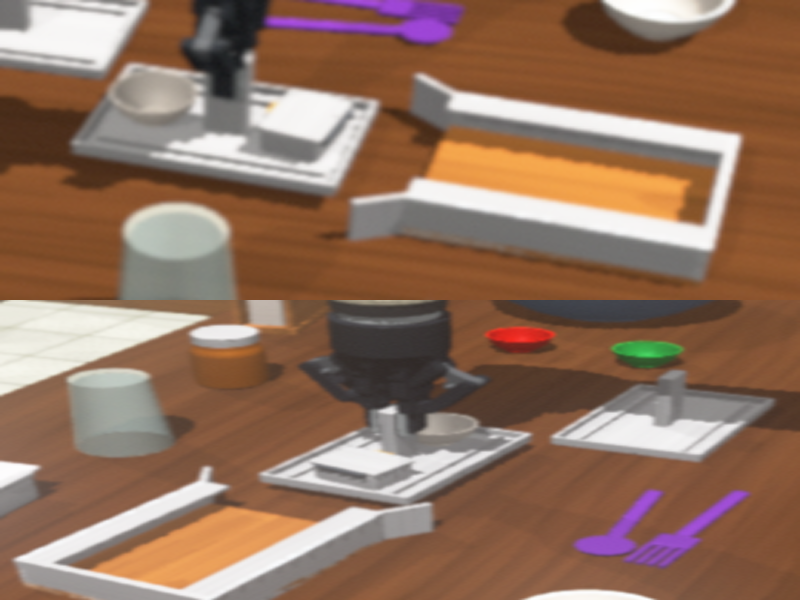

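The tray is level, both items are upright, and it is lined up before the mouth. I'll check the rim corners (378,102), (333,185), (75,148) and (130,68) in the crop against the holder frame.

Run:
```python
from h import *
c=manip.calibration('scene')
T=[onz(c,(x+.5)/3.2-.5+275,(y+.5)/2.4-.5+220,28.7) for x,y in((130,66),(380,102),(333,183),(75,147))]
m=sum(T)/4;e=T[1]-T[0]+T[2]-T[3];print(m,np.degrees(np.arctan2(e[1],e[0])))
th=np.radians(85.56);d=m-[582.5,151.7,0];print(d[0]*np.cos(th)+d[1]*np.sin(th),-d[0]*np.sin(th)+d[1]*np.cos(th))
```

```text
[566.22606869 -63.25048152  28.7       ] 87.29674866186559
-215.5652519677535 -0.41531705660452545
```

```bash
python3 -m inch '[0.4,5,0,0,0,0,0,0.8,10,0,0,0,0,0,0.9,12,0,0,0,0,0,1,13,0,0,0,0,0,1,13,0,0,0,0,0,1,13,0,0,0,0,0,1,13,0,0,0,0,0,0.9,12,0,0,0,0,0,0.9,12,0,0,0,0,0,0.6,8,0,0,0,0,0]'
python3 -m inch '[0.8,10,0,0,0,0,0,0.9,12,0,0,0,0,0,0.9,12,0,0,0,0,0,0.9,12,0,0,0,0,0,0.9,12,0,0,0,0,0,0.8,11,0,0,0,0,0,0.8,10,0,0,0,0,0,0.5,6,0,0,0,0,0,0,0,0,0,0,0,0]'
python3 - <<'E'
from h import *
s=manip.sense();print(s['ee_pos'],s['ft_force'])
a=manip.read_camera('scene');b=manip.read_camera('side')
f=lambda a,x0,y0,x1,y1:cv2.resize(a[y0:y1,x0:x1,::-1],(800,300),interpolation=cv2.INTER_CUBIC)
cv2.imwrite('pics/n.png',np.vstack([f(a,375,240,525,340),f(b,150,240,330,400)]))
E
```

```text
time_s: 7.5
ee_pos: [574.1, 49.2, 80.3]
tcp_rot: [0.0, 0.734, 0.679, -0.0]
ft_force: [-1.1, -0.2, -2.6]
grip_width: 11.3
finger_force: 59.6
time_s: 8.62
ee_pos: [580.5, 133.8, 80.2]
tcp_rot: [0.0, 0.734, 0.679, -0.0]
ft_force: [0.1, -0.5, -3.6]
grip_width: 11.3
finger_force: 59.6
[580.50530138 133.75010707  80.24920447] [ 0.13480187 -0.52139396 -3.58744404]
```

View pics/n.png

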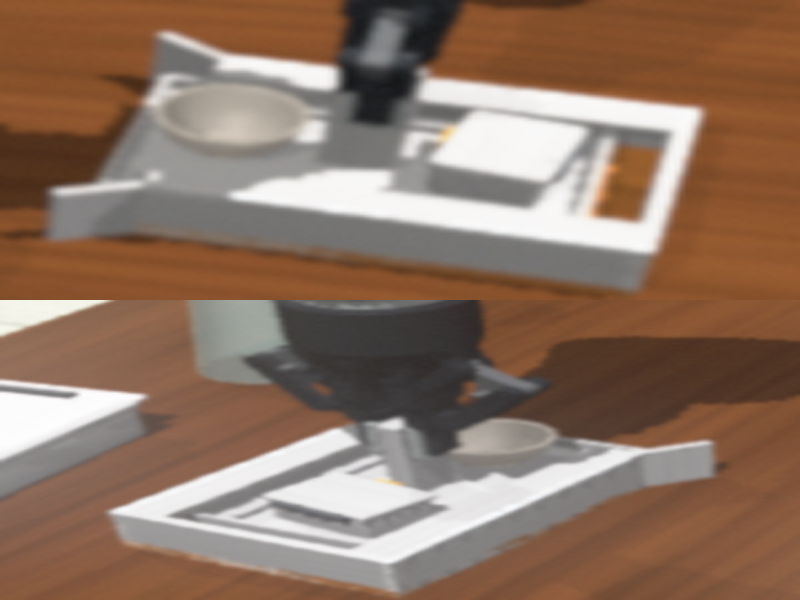

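The tray is in under the lips with both items upright, about 18 mm short of home. Next I'll lower it nearly to the base and push gently to the stop.

```bash
python3 -m inch '[0,0,-3,0,0,0,0,0,0,-3,0,0,0,0,0,0,-2,0,0,0,0,0,0,0,0,0,0,0,0.3,4,0,0,0,0,0,0.3,4,0,0,0,0,0,0.2,3,0,0,0,0,0,0.2,2,0,0,0,0,0,0.1,1,0,0,0,0,0,0,0,0,0,0,0,0]'
python3 -m inch '[0.1,1,0,0,0,0,0,0.1,1,0,0,0,0,0,0.1,1,0,0,0,0,0,0,0,0,0,0,0,0,0,0,0,0,0,0,0]'
```

```text
time_s: 9.98
ee_pos: [581.6, 147.4, 72.3]
tcp_rot: [-0.0, 0.734, 0.679, -0.0]
ft_force: [0.2, 0.9, -4.4]
grip_width: 11.4
finger_force: 59.6
time_s: 10.6
ee_pos: [581.9, 150.4, 72.3]
tcp_rot: [0.0, 0.734, 0.679, -0.0]
ft_force: [-0.5, 0.6, -4.2]
grip_width: 11.5
finger_force: 59.6
```

```bash
python3 -m inch '[0.1,1,0,0,0,0,0,0.1,1,0,0,0,0,0,0,0,0,0,0,0,0]'
python3 -m inch '[0,0.5,-0.4,0,0,0,0,0,0.5,-0.3,0,0,0,0,0,0,-0.3,0,0,0,0,0,0,0,0,0,0,0]'
```

```text
time_s: 10.98
ee_pos: [582.1, 152.5, 72.3]
tcp_rot: [0.0, 0.734, 0.679, 0.0]
ft_force: [-0.5, 0.4, -2.7]
grip_width: 11.6
finger_force: 59.6
time_s: 11.48
ee_pos: [582.1, 152.7, 71.7]
tcp_rot: [0.001, 0.734, 0.679, -0.0]
ft_force: [-1.2, -4.6, 0.1]
grip_width: 11.3
finger_force: 60.4
```

The tray is touching the stop (about 4.6 N) and resting on the base. I'll release and retreat upward.

```bash
python3 -m inch '[0,0,0,0,0,0,0.2,0,0,0,0,0,0,0.3,0,0,0,0,0,0,0.4,0,0,0,0,0,0,0.4,0,0,5,0,0,0,0.4,0,0,15,0,0,0,0.4,0,0,30,0,0,0,0.4,0,0,40,0,0,0,0.4,0,0,40,0,0,0,0.4,0,0,10,0,0,0,0.4]'
python3 -m inch '[-40,-30,20,0,0,0,0.4,-50,-40,20,0,0,0,0.4,-50,-40,10,0,0,0,0.4,0,0,0,0,0,0,0.4,0,0,0,0,0,0,0.4]'
python3 - <<'E'
from h import *
a=manip.read_camera('scene');b=manip.read_camera('side')
f=lambda a,x0,y0,x1,y1:cv2.resize(a[y0:y1,x0:x1,::-1],(800,300),interpolation=cv2.INTER_CUBIC)
cv2.imwrite('pics/o.png',np.vstack([f(a,375,240,525,340),f(b,150,240,330,400)]))
E
```

```text
time_s: 12.72
ee_pos: [583.4, 153.7, 215.7]
tcp_rot: [0.001, 0.734, 0.679, 0.003]
ft_force: [-0.7, -0.6, -0.7]
grip_width: 34.0
finger_force: 0.0
time_s: 13.35
ee_pos: [447.4, 47.5, 259.8]
tcp_rot: [0.0, 0.734, 0.679, 0.0]
ft_force: [0.9, -0.7, 0.1]
grip_width: 34.3
finger_force: 0.0
```

View pics/o.png

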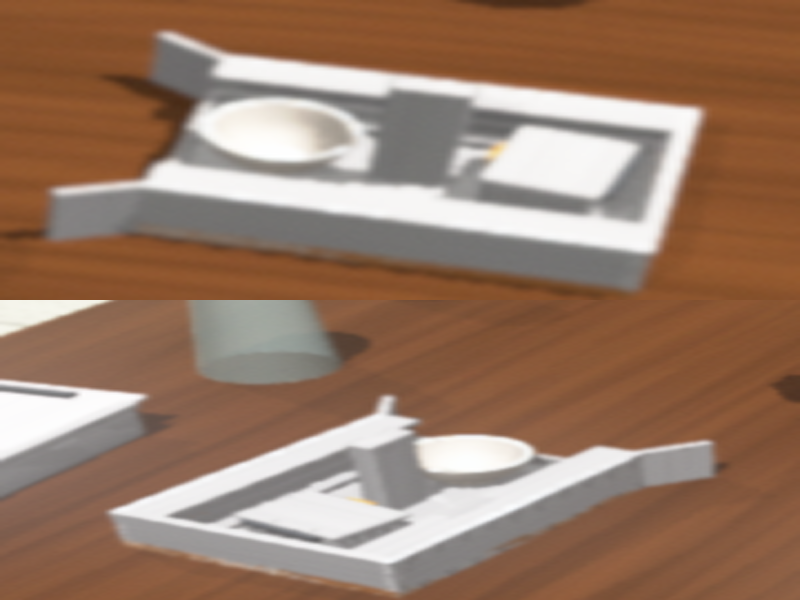

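The tray is fully home and flat, the katori and pickle box are upright, and the gripper is clear.

```bash
python3 -c "from rig import manip;print(manip.hand_in())"
```

```text
the job is handed in; nothing more can be done
None
```

The loaded tray is in the holder against the back stop and released, with the katori and pickle box upright on it; I handed the job in at about 13.5 s of the 45 s allowed, and the hand-in returned no verdict.

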